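Open the bearing housing's quarter-turn cap of unknown thread hand

ROBOT

A 6-joint arm with a two-finger parallel gripper is mounted at the origin on the work surface. World frame = base frame: x ahead of the robot, y to its left, z up, the work surface at z = 0. Lengths are in mm, angles in rad, forces in N, time in s.
With the tool pointing down it reaches from about 350 to 925 mm from the base axis. Payload 6.4 kg.
Tool frame: the origin (TCP) lies between the finger pads; the fingertips stand 8 mm ahead of it and the grasp point (between the pads) lies 11 mm behind it; y points along the fingers, x is the direction in which the jaws open and shut, and the axes are right-handed (so a half turn about y gives the same grasp; the last joint's range is limited). The gripper opens to 94 mm and grips with 3 to 60 N. Pads are 16 mm wide; open, the fingers measure 119 mm over their backs; the gripper's body (75 mm by 177 mm) begins 78 mm behind the grasp point.
Start: joints at [-1.369, 0.245, 1.558, -0, 1.339, -0.174], TCP at [238.566, -604.649, 213.455] pointing down, gripper open.
Joint ranges: [-3.13, 3.13], [-1.02, 2.26], [0.13, 2.54], [-0.95, 4.09], [0.21, 2.88], [-2.74, 2.74]. Speed limits (rad/s): [2.57, 2.57, 3.14, 3.14, 3.14, 3.14].

INTERFACE

Orientations are given as a unit quaternion [x, y, z, w].
In Python, from plant import robot gives the robot as it stands. The module is installed in compiled form; this text tells all that it offers.
- The arm moves only by the shell command python3 -m jog 'ROWS' [OPENING]. ROWS is JSON, one flat list of numbers, 4 for each row, row after row: the shift along the world's x, y, z in m, then the turn about the world's z in degrees. In form: [x, y, z, turn, x, y, z, turn, ...]. A call has 1 to 20 rows; each row is the pose to reach, as a shift and turn from the pose commanded when the call began; what a row does not reach only later rows make up. A row lasts 1/8 s, in which the tool goes at most 62.5 mm and 10.7 degrees, less where a joint would pass 70% of its speed; a pose out of reach is approached as far as the arm can. A call with a gripper value outside its range is refused whole. OPENING is the closure, from -1 (fully open) to 1 (shut), so that 0 is half open, set as the call begins (- or left out, the last holds). The fingers move at their own pace and stop on an object; the grip force is fixed at half the most. Time passes only in rows, so rows that repeat a pose let the fingers close. It gives the time, the measured TCP pose, the force and the opening at its end, in the units of the state.
- robot.observe(): the state, without advancing time (a new reading comes with each control period).
- robot.read_camera(name): name is "scene" or "top" or "wrist"; returns (picture, depth): 480x640x3 uint8, red, green, blue; 480x640 float32, mm along the optical axis (not along the pixel's ray), 0 where there is no reading.
- robot.camera_model(name): a dict with "intrinsics" (3x3 intrinsics, pixels), "R" (3x3) and "t" (3): a world point X has camera coordinates R X + t; the wrist camera has in their place "T_tool_cam" (4x4, takes a point from camera to tool coordinates, whose origin is the TCP and whose axes are the tool frame's). Camera axes: x right, y down, z forward; pixel columns grow to the right and rows downward; lengths in mm; the calibration is good to about 2 mm. A picture is of the moment at which its call begins: read the wrist's pose just before it. camera_model takes no time and is no camera call.
- robot.hand_in(): hands the job in, once; it reports no verdict.
The state is a dict: "time": time; "joint_positions": joint angles; "dq": joint speeds; "effort": joint torques, N m; "tcp_pos": TCP position; "tcp_rot": TCP orientation; "wrist_force": force on the tool from outside, world axes, zero at the start; "moment": the same for the moment, N m; "width": finger opening in mm.
Only numpy, scipy, OpenCV 4.12 (cv2) and the standard library are available. Lean on these libraries where they do the work, as an engineer would, in place of code of your own. Each camera call takes 0.05 s, during which the arm holds its last target. There are 200 camera calls.

TASK

On the base plate, pull the red-handled fork keeper of the green bearing housing fully back, away from the orange cap. Then unscrew the orange cap: its quarter-turn thread may be right- or left-handed, so try one way, and if it is stopped turn it the other way until it is free. Lift it straight up at least 8 cm and finish still holding it there in the gripper, upright above its housing; leave the black cap, gear, marker and spanner where they are.

Things in the scene. Friction and masses are not known exactly. Their poses are not given: they have to be found in the camera images.
- rig: Steel base plate, 260 x 420 mm, 12 mm thick, on feet, fixed; its top is 50 mm over the bench. Origin: centre, on the bench; z up. The green housing may stand at either end of it (x -50, y +100 or -100 mm); a like grey one without keeper stands at the other end.
- housing: Green round bearing housing, 90 mm across, 70 mm high, fixed upright on the plate. Origin: centre of its underside; z up; +x is the way the keeper is pulled back. From x = 44 to 130 mm it carries the keeper's bracket, 66 mm wide, with guide rails up to 84 mm over the origin.
- housing_mouth (a point): Centre of the housing's top face, 70 mm over its origin: mouth of a bore 42 mm wide, 25 mm deep, with the hidden thread, whose hand changes from time to time. Right-handed opens counter-clockwise seen from above, left-handed clockwise.
- cap: Orange cap (0.11 to 0.22 kg) seated in the green housing. Origin: centre of its flange's underside; z up; x starts along the housing's x (within 3 degrees). Flange 60 mm across, z 0 to 6 mm; neck 26 mm across to z 16; round fluted grip 44 mm across, z 16 to 44 mm. Below: a 17 mm stem 18 mm long with a 34 mm cross bar at its foot; out of the bore once 20 mm up.
- cap_top (a point): Centre of the cap's flat top (z 44 mm of the cap), with a white stripe along the cap's x. The wrong way the cap is stopped within about 15 degrees, then slips in the fingers; the right way it turns easily without rising, can be lifted after about 55 degrees and is stopped past about 120. Turn it 70 to 95 degrees, then lift.
- keeper (a joint): Travel of the steel fork keeper, m: near 0 its two arms lie over the cap's flange either side of the neck and bar lifting; 0.05 = fully back (end stop). Slides along the housing's +x, friction about 2 N, stays where left. Fork plate 5 mm thick, upper face 82.5 mm over the housing's origin.
- keeper_grip (a point): Grip point on the keeper's red upright tab: 12 mm along the housing's x, 26 mm along y, from 82 to 115 mm over the housing's origin; the point is on its centre line, 13 mm below its top. 62 mm from the cap's axis when closed, 112 mm when fully back; nothing within 28 mm of it at its height.
- cap2: Black cap of the same shape seated in the grey housing at the other end of the plate, origin likewise. To be left alone.
- gear: Loose steel gear wheel, 80 mm across, 22 mm high at its hub, lying on the base plate between the housings. Origin: centre of its underside. To be left alone.
- marker: White marker pen with a blue cap, 130 mm long, 18 mm high, lying on the bench beside the plate. Origin: underside, middle. To be left alone.
- spanner: Steel spanner lying on the bench beside the plate, at the other side from the marker. To be left alone.
Not all that is in view belongs to the job. There is more than one size of the cap; the job needs the largest.

How it is judged (in metres and radians):
On the way, in this order (a step that is already met when the one before it is completed fails the run):
1. the keeper is fully back and the orange cap still in its seat (value of joint keeper above 0.042 m and z of cap in the frame of housing below 0.08 m and horizontal distance between cap and housing below 0.012 m), for 0.2 s.
2. the orange cap has been turned by more than 40 degrees in its seat (angle between the x axis of cap and the x axis of housing, either way round above 0.7 rad and z of cap in the frame of housing below 0.08 m and horizontal distance between cap and housing below 0.012 m), for 0.1 s.
3. the orange cap is off, above its housing (z of cap in the frame of housing above 0.13 m and horizontal distance between cap and housing below 0.08 m), for 0.2 s.
At the end, for the whole second after the job is handed in: Orange cap held still in the gripper 70 mm or more above its seat, within 80 mm sideways of the housing axis, upright within 17 degrees, off the housing; keeper back more than 40 mm; black cap within 10 mm, gear, marker and spanner within 20 mm of their starts (z of cap in the frame of housing above 0.14 m and horizontal distance between cap and housing below 0.08 m and angle between cap's own z axis and vertical below 0.3 rad and contact force between the fingers and cap above 1 N and contact force between cap and housing below 0.2 N and linear speed of cap below 0.03 m/s and value of joint keeper above 0.04 m and distance of cap2 from where it was at the start of the episode below 0.01 m and distance of each of gear, marker, spanner from where it was at the start of the episode below 0.02 m); the arm keeps its last pose, push and grip.
It fails at once if the black cap is moved (distance of cap2 from where it was at the start of the episode above 0.01 m).
It fails at once if gear, marker or spanner is moved (distance of any of gear, marker, spanner from where it was at the start of the episode above 0.02 m).
It also fails if it takes over 54 s, if anything falls off the work surface, if the arm or the gripper's body presses on something with over 40 N, if the wrist force passes 120 N, or if a joint passes its speed limit or range.

## Working session

There is one attempt and no reset: what is moved stays moved. The work goes in short steps, Python scripts to look and compute and a shell command to move; the robot and the scene stay as the last step left them, time stands still between calls to the robot, and variables do not carry over. Pictures are saved under pics/ and viewed, about 8 in all and at most 12, crops included, and the job is handed in when it is done.

```bash
mkdir -p pics; cat > h.py <<'E'
import numpy as np, cv2
from plant import robot
from scipy.spatial.transform import Rotation as Ro
def grab(n,save=None):
    s=robot.observe(); p,d=robot.read_camera(n); m=robot.camera_model(n); K=np.array(m["intrinsics"])
    if "R" in m: R=np.array(m["R"]).T; c=-R@np.array(m["t"])
    else:
        T=np.array(m["T_tool_cam"]); Rt=Ro.from_quat(s["tcp_rot"]).as_matrix()
        R=Rt@T[:3,:3]; c=Rt@T[:3,3]+np.array(s["tcp_pos"])
    if save: cv2.imwrite("pics/"+save,p[:,:,::-1])
    return p,d,K,R,c
def pts(d,K,R,c):
    v,u=np.mgrid[:d.shape[0],:d.shape[1]]
    P=np.stack([(u-K[0,2])/K[0,0]*d,(v-K[1,2])/K[1,1]*d,d],-1)
    return P@R.T+c
def ray(u,v,K,R,c,z):
    r=R@np.linalg.inv(K)@np.array([u,v,1.]); return c+r*(z-c[2])/r[2]
E
python3 - <<'E'
from h import *
print(robot.observe())
for n in("scene","top"):
    p,d,K,R,c=grab(n,n+"1.png"); print(n,c.round(),R[:,2].round(2))
    np.savez(n+"1.npz",p=p,d=d,K=K,R=R,c=c)
a=cv2.imread("pics/scene1.png");b=cv2.imread("pics/top1.png")
E
```

```text
{'time': 0.0, 'joint_positions': array([-1.36906181e+00,  2.45797545e-01,  1.55898032e+00, -3.34841848e-05,
        1.33869034e+00, -1.74138581e-01]), 'dq': array([ 0.0013398 ,  0.00049346, -0.0011402 , -0.00243713, -0.0004551 ,
       -0.0012469 ]), 'effort': array([-2.13675317e-03, -4.15842569e+01, -3.14597511e+01,  6.83452073e-02,
        3.33403749e-02, -1.30555004e-04]), 'tcp_pos': array([ 238.46220611, -604.06146541,  212.37402886]), 'tcp_rot': array([-0.58415917,  0.39826074, -0.39729405,  0.58506741]), 'wrist_force': array([-0.53687118,  1.05776776, -0.26998823]), 'moment': array([-0.02204538,  0.01411195,  0.01607956]), 'width': 93.9472359984992}
scene [1212.  244.  703.] [-0.76 -0.22 -0.61]
top [ 228.   23. 1279.] [ 0.2  -0.   -0.98]
```

View pics/top1.png

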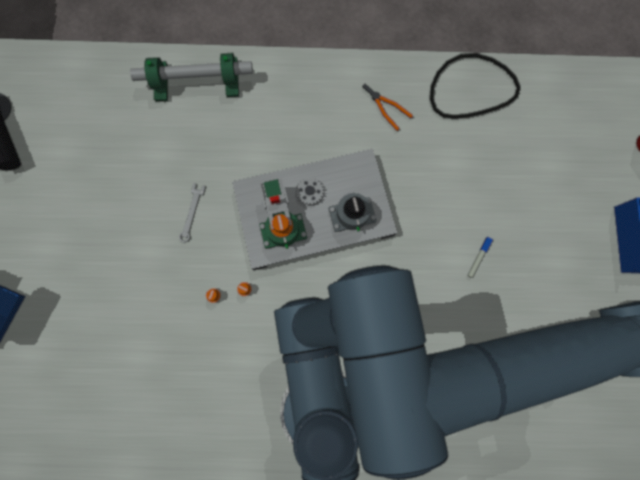

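View pics/scene1.png

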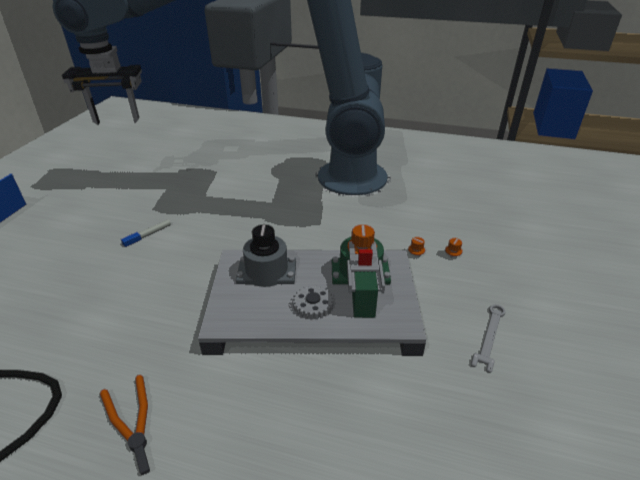

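Candidates for the cap (top view): the orange cap in the green housing (282,225), loose small orange caps (213,295) and (245,289), orange pliers (395,115), black cap (354,207). I choose the one at (282,225), with the red tab at (275,199). Next I measure it.

```bash
python3 - <<'E'
from h import *
for n,box in (("top",(225,170,320,260)),("scene",(320,210,400,330))):
    z=np.load(n+"1.npz"); p,d,K,R,c=[z[k] for k in"pdKRc"]; P=pts(d,K,R,c)
    h=cv2.cvtColor(p,cv2.COLOR_RGB2HSV); H,S,V=cv2.split(h)
    b=np.zeros(H.shape,bool); x0,y0,x1,y1=box; b[y0:y1,x0:x1]=1
    for nm,m,zz in(("orange",(H>5)&(H<20)&(S>150)&(V>80),164),("red",((H<5)|(H>174))&(S>150)&(V>60),165)):
        m=m&b; v,u=np.where(m); q=P[m]; t=q[(q[:,2]>zz-5)&(q[:,2]<zz+8)]
        print(n,nm,len(u),u.mean(),v.mean(),"ray",ray(u.mean(),v.mean(),K,R,c,zz).round(1),"top depth",len(t),t.mean(0).round(1) if len(t) else q.max(0), q[:,2].max())
    g=(H>40)&(H<90)&(S>80)&b; print(n,"green",P[g].mean(0).round(1))
    if n=="top":
        b[:]=0;b[140:275,225:405]=1
        m=(abs(P[...,2]-50)<8)&b; r=cv2.minAreaRect(P[m][:,:2].astype(np.float32)); print(r, cv2.boxPoints(r))
    x0,y0,x1,y1=box
    cv2.imwrite("pics/c_%s.png"%n,cv2.resize(p[y0-10:y1+10,x0-10:x1+10,::-1],None,fx=4,fy=4))
E
```

```text
top orange 285 280.9894736842105 226.23157894736843 ray [473.4 121.1 164. ] top depth 164 [483.5 123.5 164.1] 1278.510807135869
top red 47 274.40425531914894 198.9787234042553 ray [544.9 141.2 165. ] top depth 35 [546.6 141.9 165.3] 168.9097174320193
top green [495.8 126.3 114.7]
((559.3212890625, 41.192626953125), (261.0596923828125, 421.153564453125), 15.677377700805664) [[ 376.7452    208.66382 ]
 [ 490.54944  -196.8222  ]
 [ 741.89734  -126.278564]
 [ 628.09314   279.20746 ]]
scene orange 256 363.609375 234.81640625 ray [498.6 129.2 164. ] top depth 193 [490.1 126.4 164.5] 167.87357765560228
scene red 199 364.7537688442211 256.46231155778895 ray [564.7 144.8 165. ] top depth 71 [550.2 142.3 165. ] 168.6785001180666
scene green [566.  140.1 101. ]
```

View pics/c_top.png

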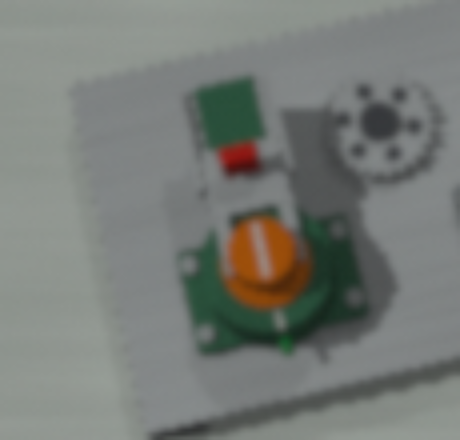

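The crop shows the orange cap with its stripe, the fork arms round it and the red tab toward +x. The plate gives housing ≈ (484,124), yaw 15.7°, which agrees with the cap and tab depths. I move above the tab with the jaws along the housing's y.

```bash
python3 -m jog '[0.02,0.05,0.01,0, 0.045,0.11,0.02,-1, 0.07,0.17,0.03,-2, 0.095,0.23,0.03,-3, 0.12,0.29,0.03,-4, 0.145,0.35,0.03,-5, 0.17,0.41,0.03,-5.8, 0.195,0.47,0.03,-5.8, 0.22,0.53,0.03,-5.8, 0.245,0.59,0.03,-5.8, 0.27,0.65,0.03,-5.8, 0.29,0.70,0.03,-5.8, 0.306,0.746,0.03,-5.8, 0.306,0.746,0.03,-5.8, 0.306,0.746,0.03,-5.8, 0.306,0.746,0.03,-5.8, 0.306,0.746,0.03,-5.8]' -1
python3 - <<'E'
from h import *
s=robot.observe();print(s["time"],s["tcp_pos"],s["joint_positions"],s["wrist_force"], Ro.from_quat(s["tcp_rot"]).as_matrix().round(3).tolist())
p,d,K,R,c=grab("wrist","w1.png"); P=pts(d,K,R,c)
H,S,V=cv2.split(cv2.cvtColor(p,cv2.COLOR_RGB2HSV))
for nm,m,zz in(("orange",(H>5)&(H<20)&(S>150)&(V>80),164),("red",((H<5)|(H>174))&(S>150)&(V>60),165)):
    v,u=np.where(m); q=P[m]; t=q[(q[:,2]>zz-5)&(q[:,2]<zz+6)]
    print(nm,len(u),u.mean(),v.mean(),len(t))
    if len(t)>20: print(t.mean(0),t.min(0),t.max(0),cv2.minAreaRect(t[:,:2].astype(np.float32)))
E
```

```text
time: 2.22
tcp_pos: [544.5, 140.1, 243.6]
tcp_rot: [0.563, -0.427, 0.427, -0.563]
wrist_force: [-0.1, -0.2, 0.2]
width: 93.9
2.225 [544.46165279 140.09101059 243.56701238] [ 5.02486096e-02  1.52201921e-02  1.75514598e+00 -1.22796986e-04
  1.37109696e+00  1.34851736e+00] [-0.08712353 -0.19190739  0.22444124] [[0.269, 0.0, 0.963], [-0.963, -0.0, 0.269], [0.0, -1.0, 0.0]]
orange 2883 309.7839056538328 316.04717308359346 1855
[487.88808453 124.56244005 164.32178171] [464.55780064 101.52306603 159.06690476] [508.8949926  146.40621575 166.74651935] ((486.9202880859375, 124.11331176757812), (43.20302963256836, 44.797019958496094), 24.73874855041504)
red 703 318.97581792318636 243.92887624466573 525
[550.56428102 141.72040485 165.51052024] [541.98317306 128.77061619 160.38504395] [558.30307383 154.82123222 168.02153295] ((549.6749267578125, 141.93406677246094), (12.027892112731934, 24.92900848388672), 16.028730392456055)
```

View pics/w1.png

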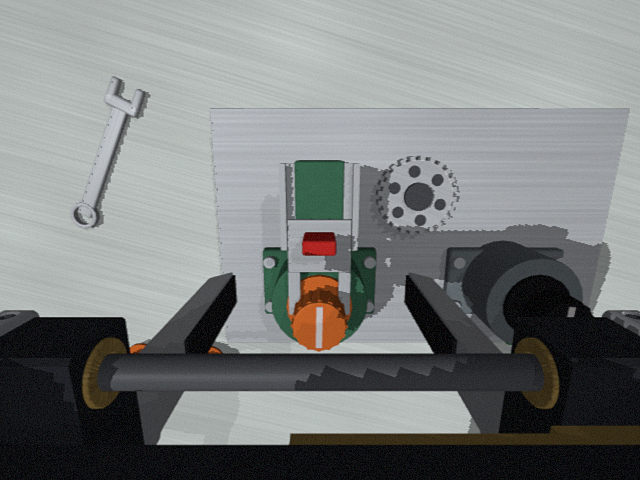

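The view is clear: tab at (319,244), cap top at (319,326), spanner and gear well away. I descend onto the tab.

```bash
python3 -m jog '[0.004,0.0005,-0.03,0, 0.004,0.0005,-0.06,0, 0.004,0.0005,-0.085,0, 0.004,0.0005,-0.099,0, 0.004,0.0005,-0.099,0, 0.004,0.0005,-0.099,0]' -1 && python3 -m jog '[0,0,0,0,0,0,0,0,0,0,0,0,0,0,0,0,0,0,0,0,0,0,0,0,0,0,0,0,0,0,0,0]' 1
```

```text
time: 3.02
tcp_pos: [549.4, 141.8, 145.7]
tcp_rot: [-0.563, 0.426, -0.428, 0.564]
wrist_force: [0.6, -0.5, 0.8]
width: 94.2
time: 4.03
tcp_pos: [548.4, 142.3, 144.4]
tcp_rot: [-0.563, 0.427, -0.427, 0.564]
wrist_force: [-0.0, 1.6, -0.5]
width: 25.9
```

```bash
python3 -m jog '[0.0096,0.0027,0,0, 0.0192,0.0054,0,0, 0.0289,0.0082,0,0, 0.0385,0.0109,0,0, 0.0443,0.0125,0,0, 0.0481,0.0136,0,0, 0.049,0.0139,0,0, 0.049,0.0139,0,0, 0.049,0.0139,0,0]'
python3 -m jog '[0,0,0,0,0,0,0,0,0,0,0,0,0,0,0,0,0,0,0.03,0,0,0,0.06,0,0,0,0.1,0,0,0,0.1,0,0,0,0.1,0]' -1
python3 - <<'E'
from h import *
p,d,K,R,c=grab("wrist","w2.png"); P=pts(d,K,R,c)
H,S,V=cv2.split(cv2.cvtColor(p,cv2.COLOR_RGB2HSV))
for nm,m,zz in(("orange",(H>5)&(H<20)&(S>150)&(V>80),164),("red",((H<5)|(H>174))&(S>150)&(V>60),165)):
    t=P[m]; t=t[(t[:,2]>zz-5)&(t[:,2]<zz+6)]
    if len(t)>20: print(nm,t.mean(0),cv2.minAreaRect(t[:,:2].astype(np.float32)))
E
```

```text
time: 5.15
tcp_pos: [593.4, 154.9, 144.1]
tcp_rot: [0.567, -0.43, 0.424, -0.56]
wrist_force: [-20.2, -2.7, 12.3]
width: 25.5
time: 6.28
tcp_pos: [597.1, 155.7, 243.3]
tcp_rot: [0.564, -0.427, 0.427, -0.563]
wrist_force: [0.3, -0.3, -0.2]
width: 94.2
orange [475.39705189 120.99508108 164.60641367] ((473.7294921875, 120.92389678955078), (17.34688377380371, 40.942054748535156), 16.794124603271484)
red [594.85930406 154.20513174 165.47612743] ((593.9425048828125, 154.0375518798828), (12.137201309204102, 24.446189880371094), 15.97866153717041)
```

Pulled until the end stop (20 N, tab displaced ~47 mm in the camera). Now I go above the cap, with the jaws along the housing's x so both turning directions stay in joint range.

```bash
python3 -m jog '[-0.012,-0.0035,0,10, -0.024,-0.007,0,20, -0.036,-0.0105,0,30, -0.048,-0.014,0,40, -0.06,-0.0175,0,50, -0.072,-0.021,0,60, -0.084,-0.0245,0,70, -0.096,-0.028,0,80, -0.11,-0.0315,0,90, -0.11,-0.0315,0,90, -0.11,-0.0315,0,90,-0.11,-0.0315,0,90]' -1
python3 - <<'E'
from h import *
print(robot.observe()["joint_positions"].round(2))
for n in("wrist","top"):
    p,d,K,R,c=grab(n,n+"3.png"); P=pts(d,K,R,c)
    H,S,V=cv2.split(cv2.cvtColor(p,cv2.COLOR_RGB2HSV))
    for nm,m,zz in(("orange",(H>5)&(H<20)&(S>150)&(V>80),164),("red",((H<5)|(H>174))&(S>150)&(V>60),165)):
        t=P[m]; t=t[(t[:,2]>zz-5)&(t[:,2]<zz+6)]
        if len(t)>20: print(n,nm,t.mean(0),cv2.minAreaRect(t[:,:2].astype(np.float32)))
E
```

```text
time: 7.82
tcp_pos: [487.8, 124.3, 244.1]
tcp_rot: [-0.7, -0.096, 0.096, 0.701]
wrist_force: [-0.1, -1.4, -0.1]
width: 94.0
[ 0.02 -0.13  1.89  0.    1.38 -0.25]
wrist orange [485.70466266 125.41735397 164.27421059] ((485.9339599609375, 124.29410552978516), (45.08196258544922, 44.918861389160156), 48.65766525268555)
wrist red [592.12494851 154.8048178  165.16710114] ((593.1079711914062, 154.49203491210938), (11.342998504638672, 25.47762680053711), 15.33619499206543)
```

View pics/wrist3.png

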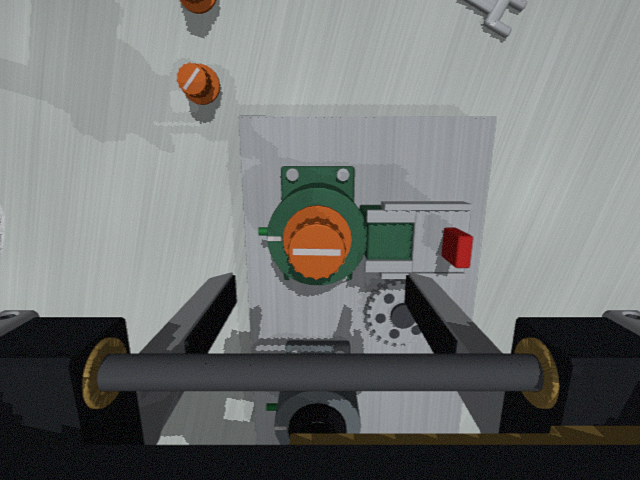

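Cap top at (318,252) with the fork fully clear of the flange and the tab at (458,247). Descend, grip, and try counter-clockwise first.

```bash
python3 -m jog '[-0.0015,0,-0.03,0, -0.0015,0,-0.06,0, -0.0015,0,-0.085,0, -0.0015,0,-0.099,0, -0.0015,0,-0.099,0, -0.0015,0,-0.099,0]' -1 && python3 -m jog '[0,0,0,0,0,0,0,0,0,0,0,0,0,0,0,0,0,0,0,0,0,0,0,0,0,0,0,0]' 1
python3 -c "
from h import *
print(robot.observe()['moment'])"
python3 -m jog '[0,0,0,5,0,0,0,10,0,0,0,15,0,0,0,20,0,0,0,25,0,0,0,28]'
python3 - <<'E'
from h import *
print(robot.observe()['moment'])
p,d,K,R,c=grab("wrist","w4.png")
E
```

```text
time: 8.68
tcp_pos: [486.9, 124.3, 146.6]
tcp_rot: [0.701, 0.097, -0.096, -0.7]
wrist_force: [0.2, -0.6, -0.9]
width: 94.1
time: 9.55
tcp_pos: [485.9, 124.2, 145.4]
tcp_rot: [0.7, 0.097, -0.097, -0.7]
wrist_force: [-0.7, -0.5, 1.5]
width: 43.3
[-0.08288111  0.08490213  0.00756645]
time: 10.3
tcp_pos: [485.9, 124.3, 145.4]
tcp_rot: [-0.656, -0.264, 0.264, 0.656]
wrist_force: [-1.1, 0.3, 1.1]
width: 43.1
[-0.04006534  0.04494484  0.00324443]
```

View pics/w4.png

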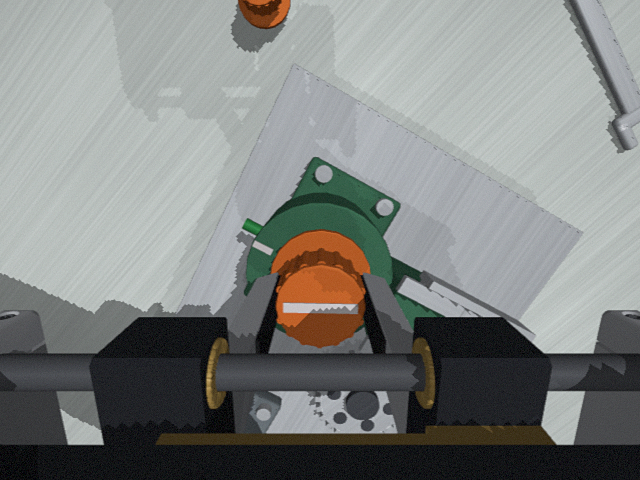

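The stripe at (320,308) is still parallel to the jaws and there is almost no moment, so the cap turned with the gripper. Counter-clockwise is right; I continue to about 83° in total.

```bash
python3 -m jog '[0,0,0,6,0,0,0,12,0,0,0,18,0,0,0,24,0,0,0,30,0,0,0,36,0,0,0,42,0,0,0,48,0,0,0,55,0,0,0,55,0,0,0,55]'
python3 - <<'E'
from h import *
print(robot.observe()['moment'])
p,d,K,R,c=grab("wrist","w5.png")
H,S,V=cv2.split(cv2.cvtColor(p,cv2.COLOR_RGB2HSV))
m=((S<60)&(V>150)); m[:280]=0;m[345:]=0;m[:,:275]=0;m[:,365:]=0
v,u=np.where(m);print(len(u),cv2.minAreaRect(np.stack([u,v],1).astype(np.float32)))
E
python3 -m jog '[0,0,0.004,0,0,0,0.008,0,0,0,0.012,0,0,0,0.018,0,0,0,0.025,0,0,0,0.025,0]'
```

```text
time: 11.72
tcp_pos: [486.2, 124.2, 145.4]
tcp_rot: [0.461, 0.536, -0.536, -0.461]
wrist_force: [0.5, 0.2, -0.1]
width: 43.2
[-0.08583696 -0.16991899 -0.01807631]
35 ((325.7318115234375, 320.11376953125), (84.7578125, 10.702104568481445), 19.515872955322266)
time: 12.52
tcp_pos: [486.6, 124.3, 171.4]
tcp_rot: [0.461, 0.537, -0.536, -0.46]
wrist_force: [-0.4, -0.3, -2.5]
width: 43.1
```

Wrist force of −2.5 N matches the cap's weight, so it came free. I lift further.

```bash
python3 -m jog '[0,0,0.01,0,0,0,0.025,0,0,0,0.045,0,0,0,0.065,0,0,0,0.08,0,0,0,0.087,0,0,0,0.09,0,0,0,0.09,0,0,0,0.09,0,0,0,0.09,0,0,0,0.09,0,0,0,0.09,0]'
python3 - <<'E'
from h import *
grab("wrist","w6.png"); p,d,K,R,c=grab("scene","s6.png"); P=pts(d,K,R,c)
H,S,V=cv2.split(cv2.cvtColor(p,cv2.COLOR_RGB2HSV))
m=(H>5)&(H<20)&(S>150)&(V>60)&(abs(P[...,0]-486)<60)&(abs(P[...,1]-124)<60); print("orange z",P[m][:,2].min(),P[m][:,2].max(),P[m].mean(0))
a=cv2.imread("pics/w6.png");b=cv2.imread("pics/s6.png")
cv2.imwrite("pics/final.png",np.hstack([cv2.resize(a,(400,300)),cv2.resize(b[150:390,200:520],(400,300))]))
E
```

```text
time: 14.02
tcp_pos: [486.0, 124.3, 260.4]
tcp_rot: [-0.46, -0.537, 0.537, 0.461]
wrist_force: [0.2, 0.7, -1.4]
width: 43.5
orange z 235.70568126987638 281.66398027562417 [497.82826061 126.39203935 260.27593226]
```

View pics/final.png

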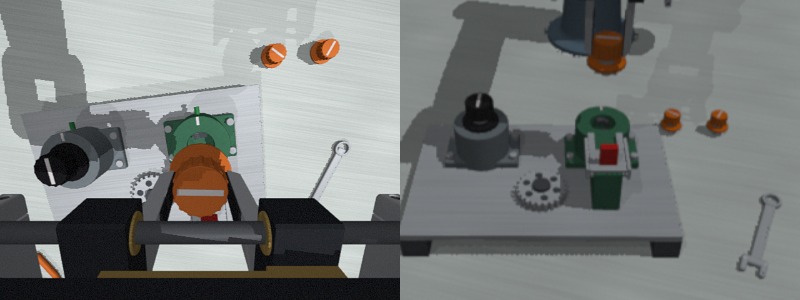

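The cap is held upright (left pane, about (200,190)) above the empty green housing. In the right pane the cap is at (607,50), the keeper is back, and the black cap, gear and spanner are undisturbed.

```bash
python3 -c "
from plant import robot
print(robot.hand_in(), robot.observe()['width'])"
```

```text
the job is handed in; nothing more can be done
the job is handed in; nothing more can be done
```

I pulled the keeper back, unscrewed and lifted the orange cap, and handed the job in at about 14 s with the cap still in the gripper. The hand-in reports no verdict.

- **Keeper:** I pulled it until it met the end stop, at about 20 N. The camera showed the red tab had moved about 47 mm.
- **Cap:** The first direction tried, counter-clockwise, was free, so the thread is right-handed. I turned it about 83° and lifted it 115 mm straight up.
- **Last checks:** The gripper width was 43.5 mm, so the cap is held. Depth put the cap's lowest visible point at about 236 mm, roughly 185 mm above the housing's origin. The cap looked upright and the keeper back. The black cap, gear and spanner looked unmoved by eye.
- **Not confirmed:** The marker was outside the last cropped view, so I did not recheck it, though the arm never went near it. The image check of the stripe angle after the full turn was unusable because of shade. I relied on the gripper's rotation and the free lift instead.

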